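# Build the slider and hold the garnish lid at its balance

### The job

Build the slider on the plate where it stands: the flat bun base first, then the patty on top of it, both set down (not dropped), flat and centred. Then take the handle of the garnish box's lid and swing the lid up to the point where it balances over its hinge, without letting it slam shut or flop over backwards, and finish still gripping it quite still there, so that the cook opposite has both hands free to dress the slider. Leave the domed bun top, the sauce bottle and the salt shaker where they are.

Things in the scene. Friction and masses are not known exactly. Their poses are not given: they have to be found in the camera images.
- bun_base: Bottom half of a slider bun, firm toasted: a flat disc 62 mm across and 16 mm thick, edges slightly rounded, about 30 g, lying loose on the wooden board, pale cut face up. Origin at the centre of its underside, z up.
- patty: Cooked firm patty: a flat dark disc 56 mm across and 13 mm thick, about 50 g, lying loose on the wooden board. Origin at the centre of its underside, z up.
- bun_crown: Top half of the bun: a dome 62 mm across and 31 mm high, lying on the wooden board; not used. Origin at the centre of its underside. The bun base, patty and bun top lie in any order in three places on the board, at least 80 mm between centres, in a zigzag along its length.
- board: Wooden board 260 x 140 mm, 12 mm thick, standing firm on the table to the robot's right. Origin at the centre of its underside, x along its 260 mm side.
- plate: Round grey speckled stoneware plate, 170 mm across and 16 mm high, about 0.4 kg, loose on the table. Its flat inner floor is about 130 mm across and 6 mm above the table; the rim slopes up outside that. Origin at the centre of its underside, z up.
- garnish_box: Stainless garnish box with two inserts of garnish, 165 mm (its x) by 215 mm (its y) by 95 mm high, standing firm to the robot's left. Origin at the centre of its underside. Its -x side, towards the robot, carries the lid's hinge; its +x side, away from the robot, is the open side where the cook stands.
- garnish_lid (a joint): Angle of the garnish box's lid, rad: 0 shut (panel level), growing as the far edge swings up and back towards the robot; stop at 2.3. The hinge runs freely and has no stay. The lid, about 0.4 kg, balances at 1.456, that is with its flat panel leaning 6.5 degrees short of upright, towards the shut side: below that it falls shut, above it it flops back.
- lid_hinge (a point): Point on the lid's hinge axis at the middle of the box's rear top edge, 97 mm above the table (88.5 mm to -x from the box's origin); its axes are the box's. The hinge axis runs along the box's y.
- lid_handle (a point): Middle of the lid's handle bar: a straight round steel bar 12 mm thick and 110 mm long, parallel to the hinge, on two end posts near the lid's free edge. With the lid shut it lies 158 mm to the box's +x from the hinge axis and 50 mm above it (147 mm above the table), with 36 mm of free space between bar and panel; it swings with the lid on a 166 mm radius. The lid panel ends 20 mm beyond the bar.
- sauce_bottle: White squeeze bottle with pointed nozzle, 58 mm across and 190 mm high, loose, beyond the plate; leave it. Origin at the centre of its underside.
- salt_shaker: Salt shaker with steel cap, 43 mm across and 71 mm high, loose, beyond the plate; leave it. Origin at the centre of its underside.
Mind the look-alikes: they are no part of the job. What is shaped like the bun_base but blue is not meant. What is shaped like the patty but blue is not meant.

How it is judged:
By the outcome, as a careful person would: the job done as asked, in the order asked, and still so for the second after the job is handed in, while the arm keeps its last pose, push and grip.
It also fails if it takes over 64 s, if anything falls off the work surface, if the arm or the gripper's body presses on something with over 40 N, if the wrist force passes 120 N, or if a joint passes its speed limit or range.

### The arm

A 7-joint arm with a two-finger parallel gripper is mounted at the origin on the work surface. World frame = base frame: x ahead of the robot, y to its left, z up, the work surface at z = 0. Lengths are in m, angles in rad, forces in N, time in s.
With the tool pointing down it reaches from about 0.425 to 0.825 m from the base axis. Payload 3.6 kg.
Tool frame: the origin (TCP) lies at the very end of the fingers, on their centre line; the grasp point (between the pads) lies 19 mm behind it; y points along the fingers, x is the direction in which the jaws open and shut, and the axes are right-handed (so a half turn about y gives the same grasp; the last joint's range is limited). The gripper opens to 85 mm and grips with 20 to 120 N. Pads are 22 mm wide; open, the fingers measure 114 mm over their backs; the gripper's body (76 mm by 85 mm) begins 54 mm behind the grasp point. The pads swing forward as they close: fully open they stand 13 mm farther back than shut.
Start: joints at [1.23, 0.615, -0.013, 1.423, 0.008, 1.103, -0.04], TCP at [0.201, -0.618, 0.231] pointing down, gripper open.
Joint ranges: [-3.12, 3.12], [-0.3, 2.06], [-1.34, 1.32], [0.26, 2.42], [-1.36, 4.5], [0.01, 1.98], [-2.84, 2.84]. Speed limits (rad/s): [2.79, 2.79, 3.14, 3.14, 3.14, 3.14, 3.14].

### API

Orientations are given as a unit quaternion [w, x, y, z].
In Python, from workcell import robot gives the robot as it stands.
- The arm moves only by the tool step_arm, never from a script. Its argument "targets" is a list of rows, each a list of 7 numbers: the closure, from 0 (fully open) to 1 (shut), then the shift along the tool's x, y, z in cm, then the turn, a rotation vector about the tool's x, y, z in rad. A call has 1 to 12 rows; each row is the pose to reach, as a shift and turn from the pose commanded when the call began, along the tool's axes at that moment; what a row does not reach only later rows make up. A row lasts 1/8 s, in which the tool goes at most 62.5 mm and 10.7 degrees, less where a joint would pass 70% of its speed; a pose out of reach is approached as far as the arm can. A call with a gripper value outside its range is refused whole. The fingers move at their own pace and stop on an object; "force" is the grip in N (left out, the last holds). Time passes only in rows, so rows that repeat a pose let the fingers close. It gives the time, the measured TCP pose, the force and the opening at its end, in the units of the state.
- robot.observe(): the state, without advancing time (a new reading comes with each control period).
- robot.read_camera(name): name is "side" or "top" or "wrist"; returns the picture (480x640x3 uint8, red, green, blue); there is no depth.
- robot.get_calibration(name): a dict with "fovy" (degrees; the focal length in pixels is half the picture's height over the tangent of half this angle, whatever the lens; pixels are square), "cx", "cy" (the principal point, pixels), "R" (3x3) and "t" (3): a world point X has camera coordinates R X + t; the wrist camera has in their place "hand_eye" (4x4, takes a point from camera to tool coordinates, whose origin is the TCP and whose axes are the tool frame's). Camera axes: x right, y down, z forward; pixel columns grow to the right and rows downward; lengths in m; the calibration is good to about 2 mm. A picture is of the moment at which its call begins: read the wrist's pose just before it. get_calibration takes no time and is no camera call.
- robot.sign_off(): hands the job in, once; it reports no verdict.
Trained networks look in the newest picture that a camera, given by its name, has taken for a name from the list of things; names that differ only in an ending like _2 or _b are one class to them, and where a whole thing is asked for, a point or a joint stands for the part that bears it (a point fixed in the world has none). Each returns a list of dicts, best first, with "conf" (0 to 1); they miss things now and then, are a little off and sometimes report something else, mostly with a low value. They report only what shows in the picture. A call takes as long as a camera call. They do not tell look-alikes from the thing itself.
- robot.spot_in(camera, query): "position" ([x, y, z] in m, in world coordinates, good to about 4 mm: the middle of the surface that is visible of it).
- robot.cut_out(camera, query): "region" (480x640 bool, what is visible of it).
The state is a dict: "time": time; "qpos": joint angles; "dq": joint speeds; "tau": joint torques, N m; "tool_pos": TCP position; "eef_rot": TCP orientation; "contact_force": force on the tool from outside, world axes, zero at the start; "wrist_torque": the same for the moment, N m; "opening": finger opening in m.
Only numpy, scipy, OpenCV 4.12 (cv2) and the standard library are available. Lean on these libraries where they do the work, as an engineer would, in place of code of your own. Each camera call takes 0.05 s, during which the arm holds its last target.

## Working session

There is one attempt and no reset: what is moved stays moved. The work goes in short steps, Python scripts to look and compute and a tool call to move; the robot and the scene stay as the last step left them, time stands still between calls to the robot, and variables do not carry over. Pictures are saved under pics/ and viewed, and the job is handed in when it is done.

Besides the shell and the picture viewer there is one more tool, called after "Request:" as name(argument=value, ...) on one line, values as JSON. step_arm: Moves the arm, as the interface text tells. Its arguments: {"type":"object","properties":{"targets":{"type":"array"},"force":{"type":"number"}},"required":["targets"]}

```bash
mkdir -p pics; ls; python3 - <<'E'
from workcell import robot
import cv2,numpy as np
np.set_printoptions(precision=4,suppress=True)
s=robot.observe(); print(s)
for c in ("side","top","wrist"):
    im=robot.read_camera(c); cv2.imwrite(f"pics/{c}0.png",im[:,:,::-1]); print(c,robot.get_calibration(c))
for c in ("side","top"):
  for q in ("bun_base","patty","bun_crown","board","plate","garnish_box","lid_handle","lid_hinge","sauce_bottle","salt_shaker"):
    try: print(c,q,[(np.round(d["position"],4),round(d["conf"],2)) for d in robot.spot_in(c,q)])
    except Exception as e: print(q,e)
print(robot.observe()["time"])
E
```

```text
pics
{'time': 0.0, 'qpos': array([ 1.2295,  0.6159, -0.0126,  1.4249,  0.0081,  1.1034, -0.0404]), 'dq': array([-0.0013,  0.0004, -0.0004, -0.0018, -0.0019,  0.0007, -0.0007]), 'tau': array([ -0.0002, -46.9215,   0.2589, -17.1033,   0.0099,   0.0097,
        -0.    ]), 'tool_pos': array([ 0.201 , -0.6173,  0.2301]), 'eef_rot': array([ 0.5727, -0.5717,  0.4162, -0.4147]), 'contact_force': array([ 0.9785, -0.6059,  0.4476]), 'wrist_torque': array([-0.0108, -0.0107,  0.002 ]), 'opening': 0.08528853416103266}
side {'fovy': 49.37089895117369, 'cx': 311.15467656709046, 'cy': 239.9579730071565, 'R': array([[-0.7224, -0.6911,  0.021 ],
       [-0.4627,  0.4607, -0.7574],
       [ 0.5137, -0.5569, -0.6526]]), 't': array([0.3435, 0.3623, 0.8821])}
top {'fovy': 52.16865041110397, 'cx': 329.6592632460309, 'cy': 235.98745526554612, 'R': array([[ 0.0205, -0.9997, -0.0091],
       [-0.9909, -0.0191, -0.1329],
       [ 0.1327,  0.0117, -0.9911]]), 't': array([-0.0956,  0.5507,  0.9172])}
wrist {'fovy': 61.41435006943016, 'cx': 317.1635413245855, 'cy': 245.02336324956738, 'hand_eye': array([[ 1.    ,
[... 971 characters left out ...]
, 0.63), (array([ 0.6143, -0.3231,  0.0288]), 0.58)]
top patty [(array([ 0.3414, -0.3136,  0.0114]), 0.64), (array([ 0.4482, -0.3081,  0.025 ]), 0.61)]
top bun_crown [(array([ 0.5323, -0.2645,  0.0381]), 0.65)]
top board [(array([ 0.5259, -0.2776,  0.0127]), 0.69), (array([0.5857, 0.2093, 0.102 ]), 0.59), (array([ 0.6146, -0.3213,  0.0267]), 0.56)]
top plate [(array([ 0.518 , -0.0493,  0.0068]), 0.66)]
top garnish_box [(array([0.5864, 0.2026, 0.1068]), 0.8)]
top lid_handle [(array([0.5837, 0.2106, 0.1037]), 0.87)]
top lid_hinge [(array([0.5745, 0.2027, 0.1053]), 0.64)]
top sauce_bottle [(array([0.7653, 0.0055, 0.1283]), 0.73)]
top salt_shaker [(array([ 0.7647, -0.1162,  0.0726]), 0.73)]
1.15
```

View pics/top0.png

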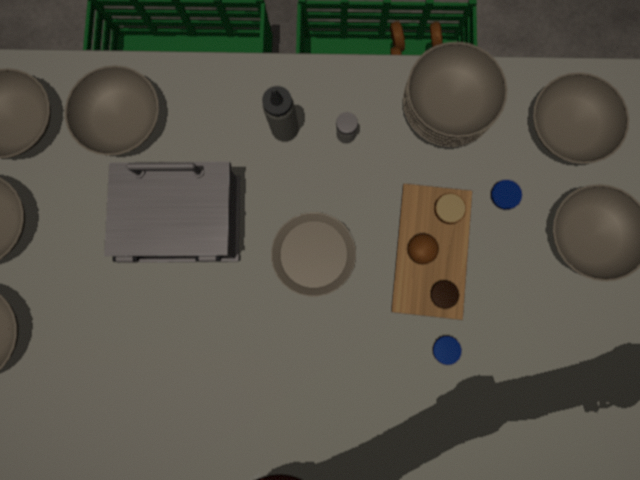

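View pics/side0.png

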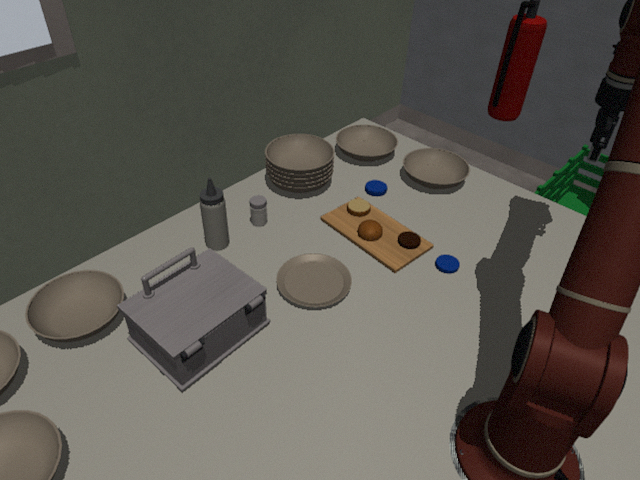

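View pics/wrist0.png

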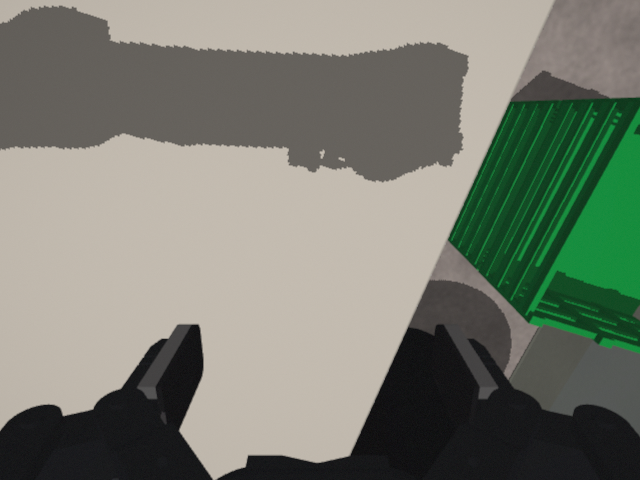

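The pale bun base is at about (450,208) in the top view, the crown at (423,248) and the dark patty at (444,294). The blue look-alikes lie off the board at (507,194) and (447,350). The plate is at (314,253) and the box is on the left with its handle at (165,168). Next I refine these positions with masks.

```bash
cat > h.py <<'E'
from workcell import robot
import cv2,numpy as np
from scipy.spatial.transform import Rotation as Ro
np.set_printoptions(precision=4,suppress=True)
def cam(c):
    k=robot.get_calibration(c); f=240/np.tan(np.radians(k["fovy"])/2); return k,f
def RT(c):
    k,f=cam(c)
    if c=="wrist":
        s=robot.observe(); T=np.eye(4); T[:3,:3]=rot(s).as_matrix(); T[:3,3]=s["tool_pos"]
        M=np.linalg.inv(T@k["hand_eye"]); return M[:3,:3],M[:3,3]
    return k["R"],k["t"]
def rot(s):
    q=s["eef_rot"]; return Ro.from_quat([q[1],q[2],q[3],q[0]])
def ray(c,u,v,z,P=None):
    k,f=cam(c); R,t=P or RT(c)
    d=R.T@np.array([(u-k["cx"])/f,(v-k["cy"])/f,1]); o=-R.T@t
    return o+d*(z-o[2])/d[2]
def proj(c,X,P=None):
    k,f=cam(c); R,t=P or RT(c); p=np.atleast_2d(X)@R.T+t
    return np.c_[f*p[:,0]/p[:,2]+k["cx"],f*p[:,1]/p[:,2]+k["cy"]]
def rows(*wp):
    """world waypoints (pos, R) -> shift cm, turn in tool axes from measured pose"""
    s=robot.observe(); R0=rot(s); p0=s["tool_pos"]
    for p,R in wp:
        d=R0.inv().apply(np.array(p)-p0)*100; w=(R0.inv()*R).as_rotvec()
        print(np.round(np.r_[d,w],3))
def down(jaw,s=None):
    """tool y down, tool x along yaw angle 'jaw'"""
    x=np.array([np.cos(jaw),np.sin(jaw),0]); y=np.array([0,0,-1.]); return Ro.from_matrix(np.c_[x,y,np.cross(x,y)])
E
python3 - <<'E'
from h import *
s=robot.observe(); print("tool axes\n",rot(s).as_matrix())
for c in("top","side"):
  im=robot.read_camera(c)
  for q,z,near in(("bun_base",.028,(.61,-.32)),("patty",.025,(.446,-.309)),("plate",.016,(.52,-.05)),("board",.012,(.52,-.28)),("garnish_box",.1,(.585,.205)),("lid_handle",.147,(.65,.2))):
    ds=robot.cut_out(c,q)
    for d in ds:
      m=d["region"]; v,u=np.nonzero(m)
      cn,_=cv2.findContours(m.astype(np.uint8),cv2.RETR_EXTERNAL,cv2.CHAIN_APPROX_NONE)
      b=max(cn,key=len)[:,0,:]
      pts=np.array([ray(c,a,e,z)[:2] for a,e in b]).astype(np.float32)
      (cc,sz,ang)=cv2.minAreaRect(pts)
      print(c,q,round(d["conf"],2),m.sum(),"px",u.mean().round(1),v.mean().round(1),"ctr",ray(c,u.mean(),v.mean(),z)[:2],"rect",np.array(cc),np.array(sz),round(ang,2))
      if d is ds[0]: np.save(f"m_{c}_{q}.npy",m)
print(robot.observe()["time"])
E
```

```text
tool axes
 [[ 0.3097  0.0001  0.9508]
 [-0.9508  0.0001  0.3097]
 [-0.0001 -1.      0.0001]]
top bun_base 0.89 731 px 449.5 208.1 ctr [ 0.6137 -0.3197] rect [ 0.6129 -0.3187] [0.0591 0.0583] 89.09
top bun_base 0.74 744 px 505.3 194.1 ctr [ 0.6439 -0.4302] rect [ 0.6445 -0.4303] [0.0565 0.0632] 27.73
top bun_base 0.22 11880 px 168.0 209.0 ctr [0.6014 0.2371] rect [0.5989 0.2372] [0.2033 0.2468] 1.63
top patty 0.75 644 px 444.1 293.6 ctr [ 0.4459 -0.308 ] rect [ 0.4457 -0.3083] [0.0536 0.0539] 45.31
top patty 0.73 683 px 446.3 349.3 ctr [ 0.3406 -0.3112] rect [ 0.3407 -0.311 ] [0.0539 0.0541] 45.69
top plate 0.74 5621 px 313.0 253.2 ctr [ 0.5201 -0.052 ] rect [ 0.5215 -0.051 ] [0.163  0.1684] 1.17
top board 0.62 6854 px 429.6 251.9 ctr [ 0.5276 -0.2831] rect [ 0.5328 -0.2875] [0.1407 0.2601] 84.95
top garnish_box 0.62 13108 px 172.0 211.5 ctr [0.5837 0.2042] rect [0.5859 0.2039] [0.1862 0.2453] 1.13
top garnish_box 0.61 794 px 422.2 248.2 ctr [ 0.5249 -0.2529] rect [ 0.5254 -0.2533] [0.0545 0.0561] 1.1
top garnish_box 0.51 11859 px 168.3 209.0 ctr [0.5881 0.2114] rect [0.5866 0.2115] [
[... 362 characters left out ...]
39.4 ctr [ 0.4407 -0.3057] rect [ 0.4411 -0.3059] [0.0532 0.0661] 36.53
side patty 0.76 359 px 447.1 263.2 ctr [ 0.329  -0.2987] rect [ 0.3288 -0.3001] [0.0524 0.0632] 33.43
side plate 0.64 3151 px 314.1 279.1 ctr [ 0.5163 -0.0518] rect [ 0.5185 -0.0541] [0.1664 0.1669] 45.06
side board 0.66 2746 px 376.4 236.4 ctr [ 0.5123 -0.2709] rect [ 0.5284 -0.2862] [0.1482 0.2655] 85.04
side garnish_box 0.94 13171 px 194.1 314.1 ctr [0.5549 0.2349] rect [0.5751 0.2234] [0.2738 0.258 ] 1.89
side garnish_box 0.71 434 px 369.9 229.7 ctr [ 0.4789 -0.1908] rect [ 0.4798 -0.1921] [0.0539 0.0748] 37.85
side lid_handle 0.84 8766 px 189.8 300.4 ctr [0.5492 0.2415] rect [0.5591 0.2337] [0.2095 0.2168] 1.62
1.85
```

```bash
python3 - <<'E'
from h import *
J=down(-np.pi/2)
rows(([.613,-.320,.20],J),([.613,-.320,.10],J))
E
```

```text
[-15.587   3.133  48.378  -0.      0.315  -0.   ]
[-15.586  13.133  48.378  -0.      0.315  -0.   ]
```

Request:
step_arm(targets=[[0,-15.6,3.1,48.4,0,0.315,0],[0,-15.6,3.1,48.4,0,0.315,0],[0,-15.6,3.1,48.4,0,0.315,0],[0,-15.6,3.1,48.4,0,0.315,0],[0,-15.6,3.1,48.4,0,0.315,0],[0,-15.6,3.1,48.4,0,0.315,0],[0,-15.6,3.1,48.4,0,0.315,0],[0,-15.6,3.1,48.4,0,0.315,0],[0,-15.6,8,48.4,0,0.315,0],[0,-15.6,13.1,48.4,0,0.315,0],[0,-15.6,13.1,48.4,0,0.315,0],[0,-15.6,13.1,48.4,0,0.315,0]])

```text
time: 3.35
tool_pos: [0.6143, -0.321, 0.1024]
eef_rot: [-0.5, 0.499, -0.499, 0.501]
contact_force: [0.8, 0.0, 0.7]
opening: 0.0854
```

```bash
python3 - <<'E'
from h import *
s=robot.observe(); print(s["time"],s["tool_pos"],rot(s).as_matrix(),s["contact_force"])
P=RT("wrist"); im=robot.read_camera("wrist"); cv2.imwrite("pics/w1.png",im[:,:,::-1])
for d in robot.cut_out("wrist","bun_base"):
  m=d["region"]; cn,_=cv2.findContours(m.astype(np.uint8),0,1); b=max(cn,key=len)[:,0,:]
  pts=np.array([ray("wrist",a,e,.028,P)[:2] for a,e in b]).astype(np.float32)
  print(d["conf"],m.sum(),cv2.minEnclosingCircle(pts),cv2.fitEllipse(pts) if len(pts)>5 else 0)
E
```

```text
3.35 [ 0.6143 -0.321   0.1024] [[-0.0009  0.0031  1.    ]
 [-1.     -0.0018 -0.0009]
 [ 0.0018 -1.      0.0031]] [0.8182 0.0436 0.7257]
0.67 9150 ((0.6515259742736816, -0.4295179843902588), 0.030805760994553566) ((0.6512794494628906, -0.42955657839775085), (0.05621825158596039, 0.06094294413924217), 158.41961669921875)
0.57 8572 ((0.616809070110321, -0.3227185010910034), 0.031552959233522415) ((0.6166115403175354, -0.3223980665206909), (0.059534478932619095, 0.06230638176202774), 89.2983169555664)
```

View pics/w1.png

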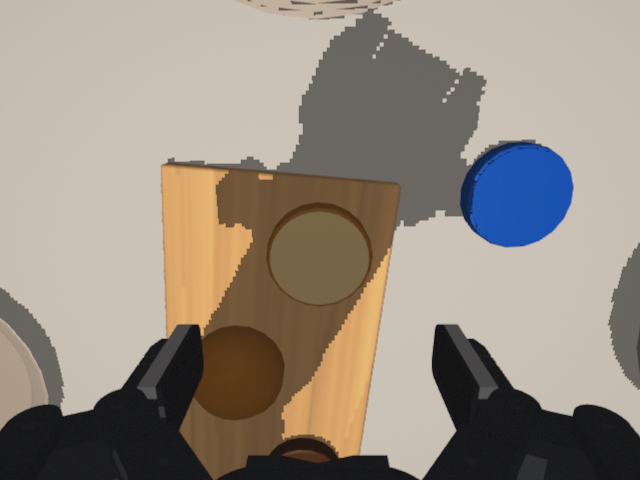

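Request:
step_arm(targets=[[0,0,5,0,0,0,0],[0,0,7.5,0,0,0,0],[0,0,8.9,0,0,0,0],[0,0,8.9,0,0,0,0]])

```text
time: 3.95
tool_pos: [0.6135, -0.3202, 0.012]
eef_rot: [-0.5, 0.5, -0.5, 0.5]
contact_force: [-0.0, -0.3, 1.4]
opening: 0.0855
```

```bash
python3 - <<'E'
from h import *
s=robot.observe(); print(s["time"],s["tool_pos"],s["contact_force"])
im=robot.read_camera("wrist"); cv2.imwrite("pics/w2.png",im[:,:,::-1])
E
```

```text
3.95 [ 0.6135 -0.3202  0.012 ] [-0.0392 -0.2822  1.3544]
```

View pics/w2.png

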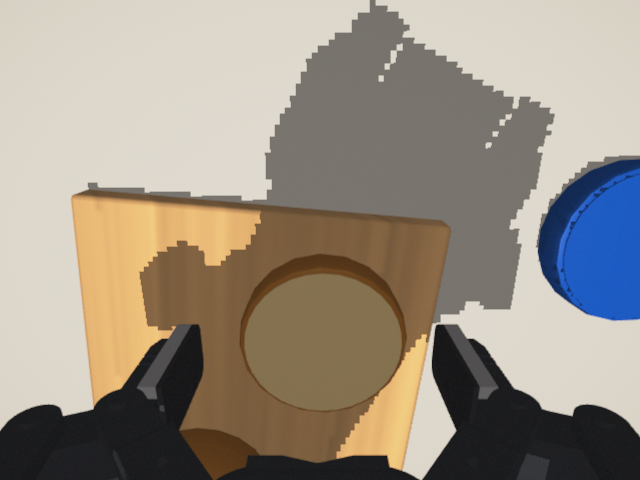

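```bash
python3 - <<'E'
from h import *
P=RT("wrist")
print(ray("wrist",324,342,.028,P), ray("wrist",324,271,.028,P), ray("wrist",324,412,.028,P),ray("wrist",244,342,.028,P),ray("wrist",405,342,.028,P))
E
```

```text
[ 0.6168 -0.3231  0.028 ] [ 0.6444 -0.3229  0.028 ] [ 0.5859 -0.3232  0.028 ] [ 0.6168 -0.2943  0.028 ] [ 0.6167 -0.3523  0.028 ]
```

Request:
step_arm(targets=[[0,0.3,0,0.2,0,0,0],[1,0.3,0,0.2,0,0,0],[1,0.3,0,0.2,0,0,0],[1,0.3,0,0.2,0,0,0],[1,0.3,0,0.2,0,0,0],[1,0.3,0,0.2,0,0,0]], force=25)

```text
time: 4.75
tool_pos: [0.6158, -0.3234, 0.0125]
eef_rot: [-0.5, 0.5, -0.499, 0.501]
contact_force: [0.3, -1.1, 5.7]
opening: 0.0605
```

```bash
python3 - <<'E'
from h import *
s=robot.observe(); print(s["time"],s["tool_pos"],s["contact_force"],s["opening"])
im=robot.read_camera("wrist"); cv2.imwrite("pics/w3.png",im[:,:,::-1])
J=down(-np.pi/2)
rows(([.6155,-.3232,.10],J),([.5205,-.051,.10],J),([.5205,-.051,.03],J),([.5205,-.051,.006],J))
E
```

```text
4.75 [ 0.6158 -0.3234  0.0125] [ 0.3278 -1.1108  5.6744] 0.06054847852209013
[-0.008 -8.748 -0.018 -0.002 -0.     0.001]
[-27.225  -8.793  -9.526  -0.002  -0.      0.001]
[-27.232  -1.793  -9.538  -0.002  -0.      0.001]
[-27.235   0.607  -9.542  -0.002  -0.      0.001]
```

View pics/w3.png

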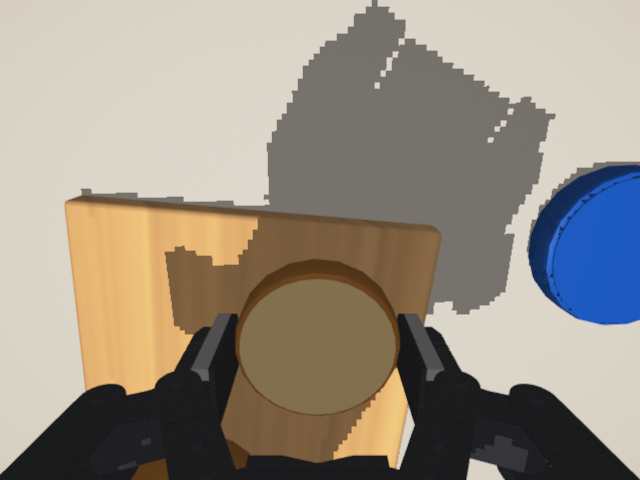

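Request:
step_arm(targets=[[1,0,-2,0,0,0,0],[1,0,-6,0,0,0,0],[1,-4,-8.8,-1.4,0,0,0],[1,-9,-8.8,-3.1,0,0,0],[1,-15,-8.8,-5.2,0,0,0],[1,-20,-8.8,-7,0,0,0],[1,-24,-8.8,-8.4,0,0,0],[1,-26.5,-8.8,-9.3,0,0,0],[1,-27.2,-8.8,-9.5,0,0,0],[1,-27.2,-8.8,-9.5,0,0,0]])

```text
time: 6.05
tool_pos: [0.5208, -0.0513, 0.0998]
eef_rot: [-0.5, 0.5, -0.5, 0.5]
contact_force: [0.4, 0.7, -0.6]
opening: 0.0611
```

```bash
python3 - <<'E'
from h import *
s=robot.observe(); print(s["time"],s["tool_pos"],s["contact_force"],s["opening"])
P=RT("wrist");im=robot.read_camera("wrist"); cv2.imwrite("pics/w4.png",im[:,:,::-1])
for d in robot.cut_out("wrist","plate"):
  m=d["region"]; cn,_=cv2.findContours(m.astype(np.uint8),0,1); b=max(cn,key=len)[:,0,:]
  pts=np.array([ray("wrist",a,e,.016,P)[:2] for a,e in b]).astype(np.float32)
  print(d["conf"],m.sum(),cv2.minEnclosingCircle(pts))
E
```

```text
6.05 [ 0.5208 -0.0513  0.0998] [ 0.3846  0.6658 -0.6307] 0.061098951948427356
0.7 43274 ((0.5194777846336365, -0.05264969915151596), 0.08454272150993347)
```

View pics/w4.png

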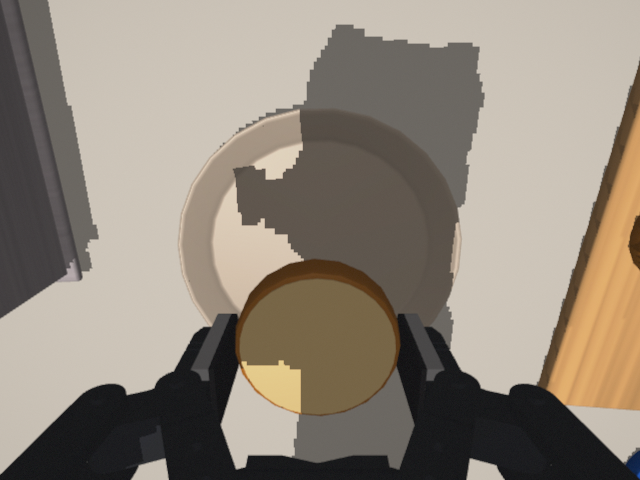

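```bash
python3 - <<'E'
from h import *
P=RT("wrist")
a,b,c=[ray("wrist",*q,.016,P)[:2] for q in((180,240),(461,240),(320,109))]
print(a,b,c)
A=2*np.array([b-a,c-a]); print(np.linalg.solve(A,[b@b-a@a,c@c-a@a]))
k=[ray("wrist",*q,.028+.088,P)[:2] for q in((237,345),(399,345),(317,278),(317,414))]; print(k)
E
```

```text
[0.5303 0.0275] [ 0.5298 -0.1373] [ 0.6029 -0.0546]
[ 0.5198 -0.0548]
[array([ 0.5231, -0.0241]), array([ 0.5229, -0.0821]), array([ 0.549 , -0.0528]), array([ 0.4927, -0.0526])]
```

Request:
step_arm(targets=[[1,0.2,3,-0.1,0,0,0],[1,0.2,6.5,-0.1,0,0,0],[1,0.2,8.3,-0.1,0,0,0],[1,0.2,8.9,-0.1,0,0,0],[1,0.2,9.2,-0.1,0,0,0],[1,0.2,9.3,-0.1,0,0,0],[1,0.2,9.3,-0.1,0,0,0]])

```text
time: 7.02
tool_pos: [0.5197, -0.0529, 0.0069]
eef_rot: [-0.5, 0.5, -0.5, 0.5]
contact_force: [-0.3, -0.1, 0.4]
opening: 0.0608
```

Request:
step_arm(targets=[[1,0,0.05,0,0,0,0],[1,0,0.05,0,0,0,0]])

```text
time: 7.28
tool_pos: [0.5196, -0.0528, 0.0064]
eef_rot: [-0.5, 0.5, -0.5, 0.5]
contact_force: [-0.5, 0.6, 2.8]
opening: 0.0604
```

Request:
step_arm(targets=[[0,0,0,0,0,0,0],[0,0,0,0,0,0,0],[0,0,0,0,0,0,0],[0,0,-3,0,0,0,0],[0,0,-9,0,0,0,0],[0,0,-11,0,0,0,0],[0,0,-11,0,0,0,0]])

```text
time: 8.15
tool_pos: [0.5203, -0.0529, 0.1173]
eef_rot: [-0.501, 0.499, -0.499, 0.501]
contact_force: [0.2, -0.8, -0.1]
opening: 0.0854
```

```bash
python3 - <<'E'
from h import *
s=robot.observe(); print(s["time"],s["tool_pos"],s["contact_force"],s["opening"])
P=RT("wrist");im=robot.read_camera("wrist"); cv2.imwrite("pics/w5.png",im[:,:,::-1])
J=down(-np.pi/2)
rows(([.4460,-.3085,.11],J),([.4460,-.3085,.014],J))
E
```

```text
8.15 [ 0.5203 -0.0529  0.1173] [ 0.1984 -0.8118 -0.0735] 0.0853962452515284
[25.579  0.583 -7.313 -0.001 -0.    -0.   ]
[25.58  10.183 -7.319 -0.001 -0.    -0.   ]
```

View pics/w5.png

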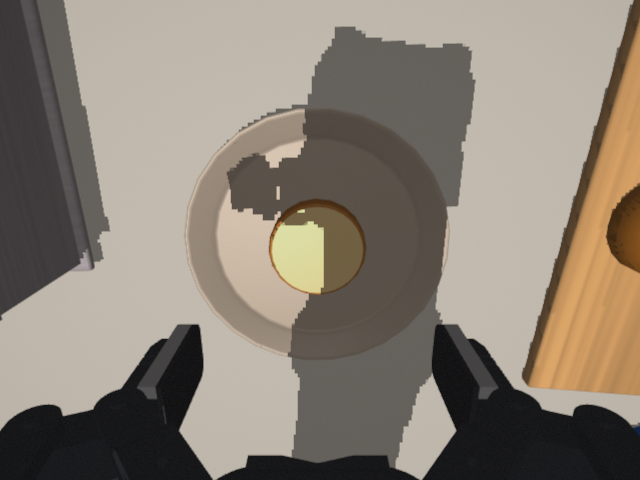

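Request:
step_arm(targets=[[0,6,0.3,-1.8,0,0,0],[0,12,0.6,-3.5,0,0,0],[0,18,0.6,-5.2,0,0,0],[0,23,0.6,-6.6,0,0,0],[0,25.6,0.6,-7.3,0,0,0],[0,25.6,4,-7.3,0,0,0],[0,25.6,6,-7.3,0,0,0],[0,25.6,6,-7.3,0,0,0]])

```text
time: 9.2
tool_pos: [0.444, -0.3073, 0.0527]
eef_rot: [0.499, -0.5, 0.503, -0.497]
contact_force: [0.2, 0.6, 0.0]
opening: 0.0854
```

```bash
python3 - <<'E'
from h import *
s=robot.observe(); print(s["time"],s["tool_pos"],s["contact_force"],s["opening"])
P=RT("wrist");im=robot.read_camera("wrist"); cv2.imwrite("pics/w6.png",im[:,:,::-1])
for d in robot.cut_out("wrist","patty"):
  m=d["region"]; cn,_=cv2.findContours(m.astype(np.uint8),0,1); b=max(cn,key=len)[:,0,:]
  print(d["conf"],b.min(0),b.max(0))
  pts=np.array([ray("wrist",a,e,.025,P)[:2] for a,e in b]).astype(np.float32)
  print(d["conf"],m.sum(),cv2.minEnclosingCircle(pts))
E
```

```text
9.2 [ 0.444  -0.3073  0.0527] [0.176  0.5591 0.025 ] 0.08541597820203581
0.92 [265 231] [383 343]
0.92 10471 ((0.44714275002479553, -0.3114679753780365), 0.02886425331234932)
```

View pics/w6.png

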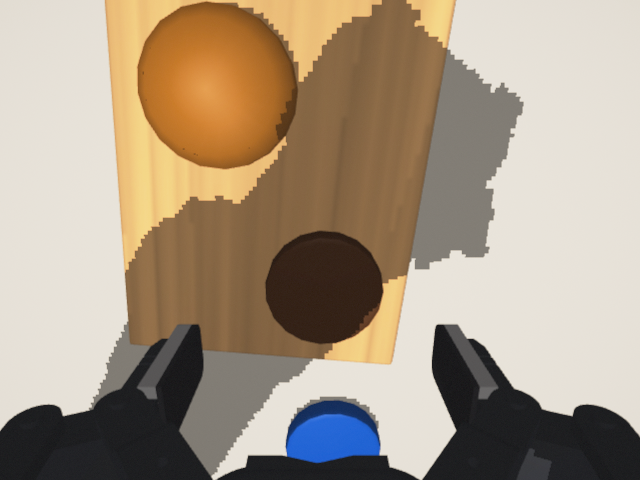

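Request:
step_arm(targets=[[0,0.3,2,0.15,0,0,0],[0,0.3,3.7,0.15,0,0,0],[0,0.3,3.7,0.15,0,0,0],[0,0.3,3.7,0.15,0,0,0]])

```text
time: 9.8
tool_pos: [0.4479, -0.3118, 0.0192]
eef_rot: [-0.5, 0.5, -0.5, 0.5]
contact_force: [0.5, -0.4, 0.1]
opening: 0.0854
```

```bash
python3 - <<'E'
from h import *
s=robot.observe(); print(s["time"],s["tool_pos"],rot(s).as_matrix(),s["contact_force"],s["opening"])
P=RT("wrist");im=robot.read_camera("wrist"); cv2.imwrite("pics/w7.png",im[:,:,::-1])
for d in robot.cut_out("wrist","patty"):
  m=d["region"]; cn,_=cv2.findContours(m.astype(np.uint8),0,1); b=max(cn,key=len)[:,0,:]
  print(d["conf"],b.min(0),b.max(0))
  pts=np.array([ray("wrist",a,e,.025,P)[:2] for a,e in b]).astype(np.float32)
  print(d["conf"],m.sum(),cv2.minEnclosingCircle(pts))
E
```

```text
9.8 [ 0.4479 -0.3118  0.0192] [[-0.      0.0006  1.    ]
 [-1.     -0.0003 -0.    ]
 [ 0.0003 -1.      0.0006]] [ 0.5107 -0.3811  0.1298] 0.08539508275487352
0.72 [244 266] [383 397]
0.72 14538 ((0.44757863879203796, -0.31041842699050903), 0.028986994177103043)
0.56 [301 452] [344 462]
0.56 300 ((0.3872165083885193, -0.31425073742866516), 0.00943320244550705)
```

View pics/w7.png

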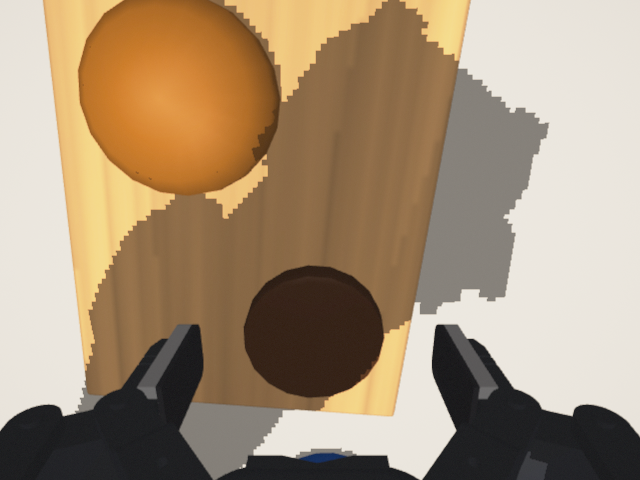

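Request:
step_arm(targets=[[0,-0.15,0.4,-0.1,0,0,0],[0,-0.15,0.4,-0.1,0,0,0],[1,-0.15,0.4,-0.1,0,0,0],[1,-0.15,0.4,-0.1,0,0,0],[1,-0.15,0.4,-0.1,0,0,0],[1,-0.15,0.4,-0.1,0,0,0],[1,-0.15,0.4,-0.1,0,0,0]], force=25)

```text
time: 10.78
tool_pos: [0.4467, -0.3103, 0.0152]
eef_rot: [-0.5, 0.5, -0.5, 0.5]
contact_force: [-0.7, 1.0, 5.8]
opening: 0.0545
```

```bash
python3 - <<'E'
from h import *
s=robot.observe(); print(s["time"],s["tool_pos"],s["contact_force"],s["opening"])
im=robot.read_camera("wrist"); cv2.imwrite("pics/w8.png",im[:,:,::-1])
J=down(-np.pi/2)
rows(([.447,-.311,.12],J),([.5195,-.0535,.12],J))
im=robot.read_camera("top"); cv2.imwrite("pics/t8.png",im[:,:,::-1])
m=cv2.inRange(cv2.cvtColor(im,cv2.COLOR_RGB2HSV)[200:310,270:360],(15,60,60),(40,255,255)); v,u=np.nonzero(m); print(len(u),u.mean()+270,v.mean()+200, ray("top",u.mean()+270,v.mean()+200,.022))
for d in robot.cut_out("top","plate")[:1]:
  v,u=np.nonzero(d["region"]); print("plate",u.mean(),v.mean(),(u.min()+u.max())/2,(v.min()+v.max())/2,ray("top",u.mean(),v.mean(),.013))
for d in robot.cut_out("top","bun_base"):
  v,u=np.nonzero(d["region"]); print("bun",d["conf"],len(u),u.mean(),v.mean(),ray("top",u.mean(),v.mean(),.020))
E
```

```text
10.775 [ 0.4467 -0.3103  0.0152] [-0.7487  1.0284  5.7648] 0.05449506696850666
[  0.067 -10.477   0.032  -0.     -0.      0.   ]
[-25.685 -10.477   7.277  -0.     -0.      0.   ]
1510 312.6754966887417 255.058940397351 [ 0.5159 -0.0518  0.022 ]
bun 0.72 817 505.8249694002448 193.98653610771115 [ 0.646  -0.4341  0.02  ]
bun 0.55 765 312.92549019607844 253.50065359477125 [ 0.5192 -0.0522  0.02  ]
```

View pics/w8.png

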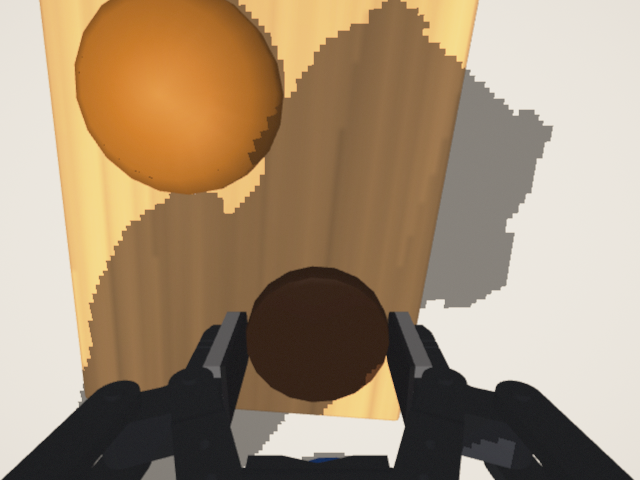

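View pics/t8.png

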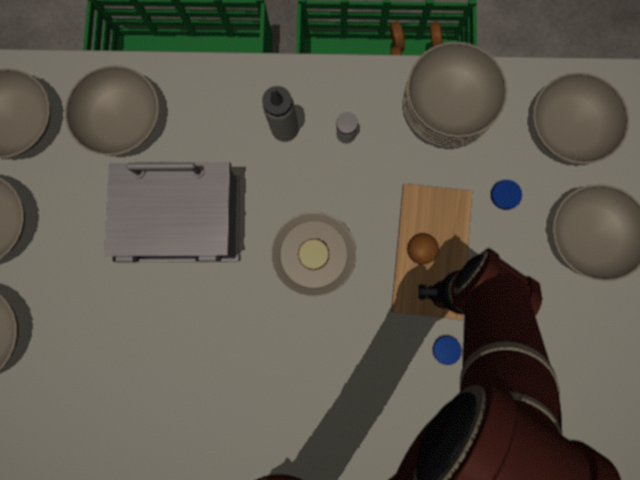

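Request:
step_arm(targets=[[1,0,-2,0,0,0,0],[1,0,-6,0,0,0,0],[1,-4,-10.5,1.1,0,0,0],[1,-9,-10.5,2.5,0,0,0],[1,-15,-10.5,4.2,0,0,0],[1,-20,-10.5,5.7,0,0,0],[1,-24,-10.5,6.8,0,0,0],[1,-25.7,-9.5,7.25,0,0,0],[1,-25.7,-6,7.25,0,0,0],[1,-25.7,-4,7.25,0,0,0],[1,-25.7,-4,7.25,0,0,0]])

```text
time: 12.35
tool_pos: [0.5172, -0.0549, 0.0528]
eef_rot: [0.498, -0.501, 0.502, -0.5]
contact_force: [-0.4, -0.2, -0.4]
opening: 0.0545
```

```bash
python3 - <<'E'
from h import *
s=robot.observe(); print(s["time"],s["tool_pos"],s["contact_force"],s["opening"])
P=RT("wrist");im=robot.read_camera("wrist"); cv2.imwrite("pics/w9.png",im[:,:,::-1])
print("expected bun face px", proj("wrist",[[.5195+.031*np.cos(a),-.053+.031*np.sin(a),.022] for a in np.arange(4)*np.pi/2],P))
E
```

```text
12.35 [ 0.5172 -0.0549  0.0528] [-0.3937 -0.1859 -0.3674] 0.054459058710726406
expected bun face px [[312.3587 224.8495]
 [246.5816 288.736 ]
 [313.2257 345.7613]
 [379.0603 288.3445]]
```

View pics/w9.png

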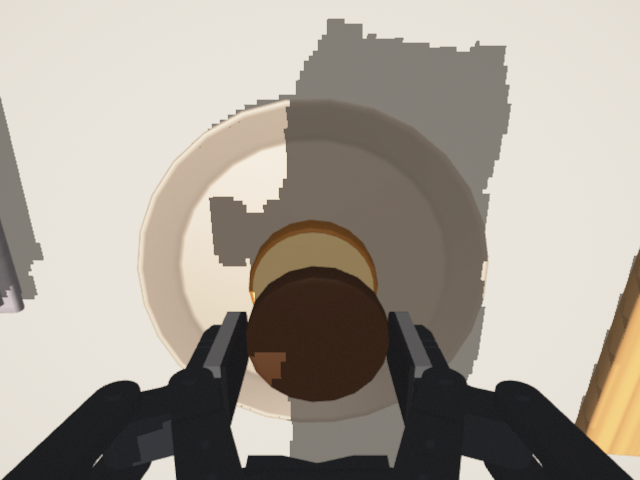

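Request:
step_arm(targets=[[1,0,1,0,0,0,0],[1,0,1.8,0,0,0,0],[1,0,1.8,0,0,0,0],[1,0,1.8,0,0,0,0]])

```text
time: 12.9
tool_pos: [0.5194, -0.0533, 0.037]
eef_rot: [-0.5, 0.5, -0.5, 0.5]
contact_force: [-0.1, 0.1, 1.1]
opening: 0.0544
```

```bash
python3 - <<'E'
from h import *
s=robot.observe(); print(s["time"],s["tool_pos"],s["eef_rot"],s["contact_force"],s["opening"])
P=RT("wrist");im=robot.read_camera("wrist"); cv2.imwrite("pics/w10.png",im[:,:,::-1])
print("expected bun face px", proj("wrist",[[.5195+.031*np.cos(a),-.053+.031*np.sin(a),.022] for a in np.arange(4)*np.pi/2],P))
E
```

```text
12.9 [ 0.5194 -0.0533  0.037 ] [-0.5001  0.4998 -0.5     0.5001] [-0.0707  0.0659  1.1448] 0.05440473285804756
expected bun face px [[315.969  240.7586]
 [244.493  308.864 ]
 [316.2151 369.5511]
 [387.7209 308.7772]]
```

View pics/w10.png

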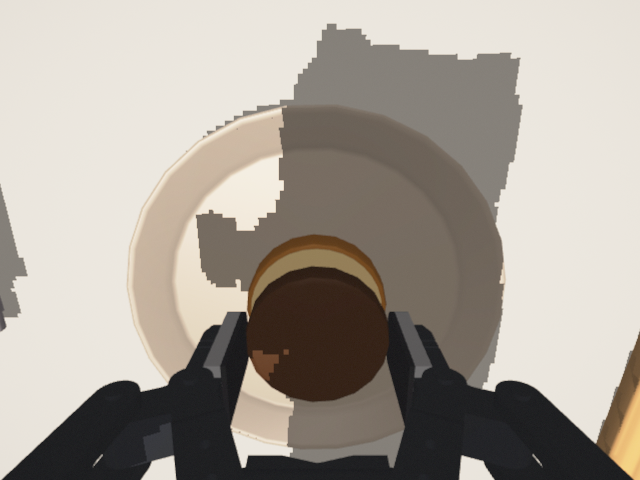

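Request:
step_arm(targets=[[1,0,0.6,0,0,0,0],[1,0,1.0,0,0,0,0],[1,0,1.15,0,0,0,0],[1,0,1.2,0,0,0,0],[1,0,1.2,0,0,0,0]])

```text
time: 13.58
tool_pos: [0.5193, -0.0533, 0.0249]
eef_rot: [-0.5, 0.5, -0.5, 0.5]
contact_force: [-0.2, 0.1, -0.6]
opening: 0.0543
```

Request:
step_arm(targets=[[1,0,0.05,0,0,0,0],[1,0,0.05,0,0,0,0]])

```text
time: 13.82
tool_pos: [0.5194, -0.0533, 0.0248]
eef_rot: [-0.5, 0.5, -0.5, 0.5]
contact_force: [-1.5, 0.2, 4.7]
opening: 0.0543
```

Request:
step_arm(targets=[[0,0,0,0,0,0,0],[0,0,0,0,0,0,0],[0,0,0,0,0,0,0],[0,0,-3,0,0,0,0],[0,0,-9,0,0,0,0],[0,0,-14,0,0,0,0],[0,0,-18,0,0,0,0],[0,0,-18,0,0,0,0]])

```text
time: 14.82
tool_pos: [0.5213, -0.0536, 0.2076]
eef_rot: [-0.502, 0.498, -0.498, 0.502]
contact_force: [0.1, -0.3, -0.1]
opening: 0.0855
```

```bash
python3 - <<'E'
from h import *
s=robot.observe(); print(s["time"],s["tool_pos"],s["eef_rot"],s["contact_force"],s["opening"])
im=robot.read_camera("wrist"); cv2.imwrite("pics/w11.png",im[:,:,::-1])
im=robot.read_camera("top"); cv2.imwrite("pics/t11.png",cv2.resize(im[140:280,90:260,::-1],None,fx=4.5,fy=4.5,interpolation=cv2.INTER_CUBIC)[:600,:800])
im=robot.read_camera("side"); cv2.imwrite("pics/s11.png",cv2.resize(im[230:400,100:370,::-1],None,fx=2.9,fy=2.9,interpolation=cv2.INTER_CUBIC))
E
```

```text
14.825 [ 0.5213 -0.0536  0.2076] [-0.5018  0.498  -0.498   0.5022] [ 0.1249 -0.3041 -0.0539] 0.08546529312804002
```

View pics/w11.png

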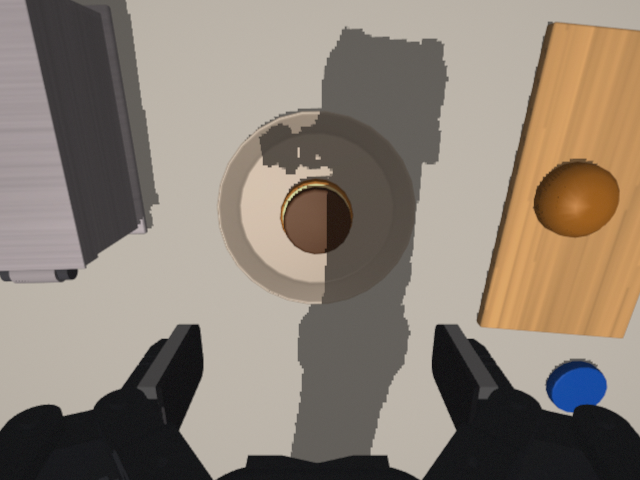

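View pics/t11.png

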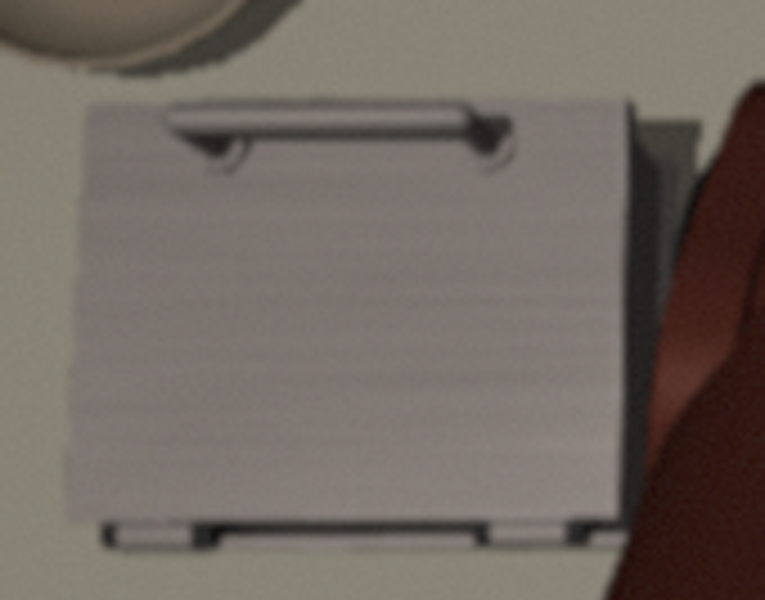

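View pics/s11.png

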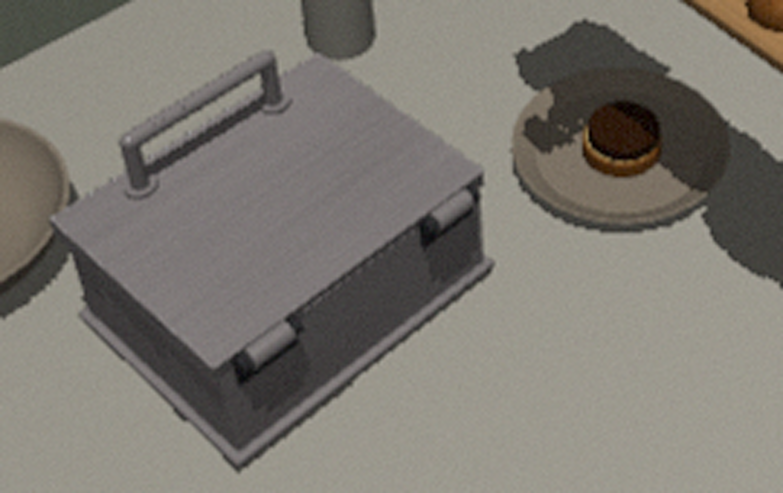

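```bash
python3 - <<'E'
from h import *
def t(u,v,z): return ray("top",90+u/4.5,140+v/4.5,z)
def s(u,v,z): return ray("side",100+u/2.9,230+v/2.9,z)
a,b=t(167,119,.147),t(475,121,.147); print("bar top",a,b,(a+b)/2,np.degrees(np.arctan2(-(a-b)[0],(a-b)[1])))
a,b=t(105,536,.097),t(585,536,.097); print("hinge",a,b,(a+b)/2)
print("panel corners",t(85,103,.1),t(630,103,.1),t(65,518,.1),t(618,518,.1))
a,b=s(126,143,.147),s(270,57,.147); print("bar side",a,b,(a+b)/2,np.degrees(np.arctan2(-(a-b)[0],(a-b)[1])))
print("panel side",[s(*q,.1)[:2] for q in((55,218),(325,60),(482,180),(212,362))])
for c in("top","side"):
  k=proj(c,[[.649,.2,.147],[.4965,.2,.097]]);print(k)
E
```

```text
bar top [0.6541 0.2725 0.147 ] [0.6554 0.1519 0.147 ] [0.6547 0.2122 0.147 ] 0.6484450239436601
hinge [0.4944 0.3066 0.097 ] [0.4982 0.1125 0.097 ] [0.4963 0.2096 0.097 ]
panel corners [0.6731 0.3278 0.1   ] [0.6771 0.1022 0.1   ] [0.5011 0.322  0.1   ] [0.5055 0.0989 0.1   ]
bar side [0.6531 0.2702 0.147 ] [0.6554 0.1554 0.147 ] [0.6542 0.2128 0.147 ] 1.1594065849281434
panel side [array([0.6729, 0.3207]), array([0.6714, 0.1017]), array([0.5017, 0.1024]), array([0.5057, 0.316 ])]
[[168.0236 169.9698]
 [171.8762 259.1124]]
[[176.2408 262.0934]
 [229.033  321.9732]]
```

```bash
python3 - <<'E'
from h import *
J=down(.0165)
rows(([.6,.1,.26],J),([.6545,.2125,.22],J),([.6545,.2125,.128],J))
E
```

```text
[-15.316  -5.689   8.163   0.002  -1.587  -0.002]
[-26.566  -1.699  13.622   0.002  -1.587  -0.002]
[-26.563   7.501  13.645   0.002  -1.587  -0.002]
```

Request:
step_arm(targets=[[0,-3,-3,1.5,0,-0.17,0],[0,-6,-5,3,0,-0.35,0],[0,-9,-5,4.5,0,-0.53,0],[0,-12,-5,6,0,-0.71,0],[0,-15,-5,8,0,-0.89,0],[0,-18,-5,9.5,0,-1.07,0],[0,-21,-5,11,0,-1.25,0],[0,-24,-4,12.5,0,-1.42,0],[0,-26.6,-3,13.5,0,-1.587,0],[0,-26.6,-1.5,13.5,0,-1.587,0],[0,-26.6,-1.5,13.5,0,-1.587,0],[0,-26.6,-1.5,13.5,0,-1.587,0]])

```text
time: 16.48
tool_pos: [0.6544, 0.2107, 0.2192]
eef_rot: [-0.707, 0.708, 0.004, -0.005]
contact_force: [0.6, 0.1, -0.6]
opening: 0.0858
```

```bash
python3 - <<'E'
from h import *
s=robot.observe(); print(s["time"],s["tool_pos"],rot(s).as_matrix(),s["qpos"],s["contact_force"])
P=RT("wrist");im=robot.read_camera("wrist"); cv2.imwrite("pics/w12.png",im[:,:,::-1])
print(proj("wrist",[[.6545,.2125,.147],[.6555,.1575,.147],[.6535,.2675,.147]],P))
E
```

```text
16.475 [0.6544 0.2107 0.2192] [[ 0.9999 -0.0002 -0.0129]
 [ 0.0129 -0.0015  0.9999]
 [-0.0002 -1.     -0.0015]] [-0.1855  0.7039 -0.306   1.3079  0.2155  1.1626 -0.4957] [ 0.6338  0.0799 -0.5505]
[[318.1493 258.6695]
 [318.6118 343.0143]
 [317.6087 160.078 ]]
```

View pics/w12.png

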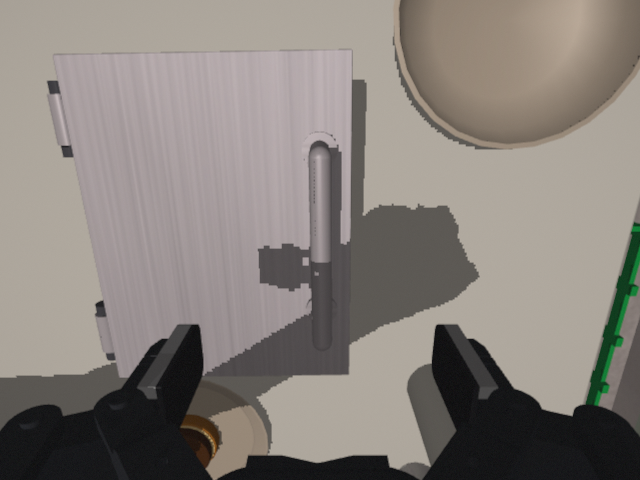

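Request:
step_arm(targets=[[0,0.1,4,0,0,0,0],[0,0.1,7.5,0,0,0,0],[0,0.1,9.1,0,0,0,0],[0,0.1,9.1,0,0,0,0],[0,0.1,9.1,0,0,0,0]])

```text
time: 17.15
tool_pos: [0.6565, 0.2132, 0.1304]
eef_rot: [0.708, -0.707, -0.007, 0.004]
contact_force: [-0.1, 0.0, 0.5]
opening: 0.0855
```

```bash
python3 - <<'E'
from h import *
s=robot.observe(); print(s["time"],s["tool_pos"],rot(s).as_matrix(),s["contact_force"])
P=RT("wrist");im=robot.read_camera("wrist"); cv2.imwrite("pics/w13.png",im[:,:,::-1])
im=robot.read_camera("side"); cv2.imwrite("pics/s13.png",cv2.resize(im[150:400,100:370,::-1],None,fx=2.4,fy=2.4,interpolation=cv2.INTER_CUBIC))
E
```

```text
17.15 [0.6565 0.2132 0.1304] [[ 0.9999  0.0034 -0.0156]
 [ 0.0156  0.0015  0.9999]
 [ 0.0035 -1.      0.0015]] [-0.1292  0.0204  0.4926]
```

View pics/w13.png

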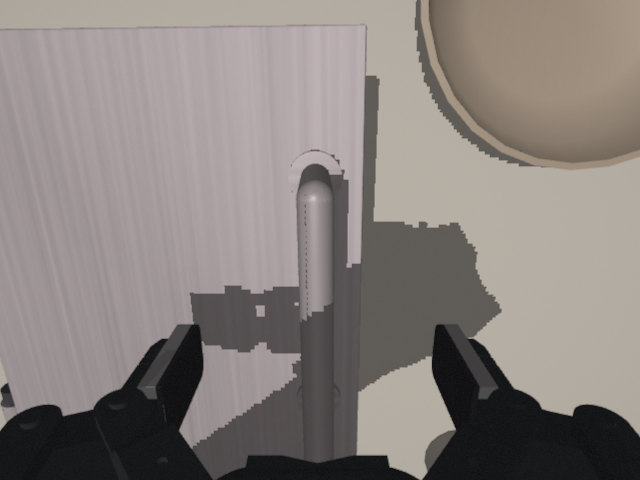

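View pics/s13.png

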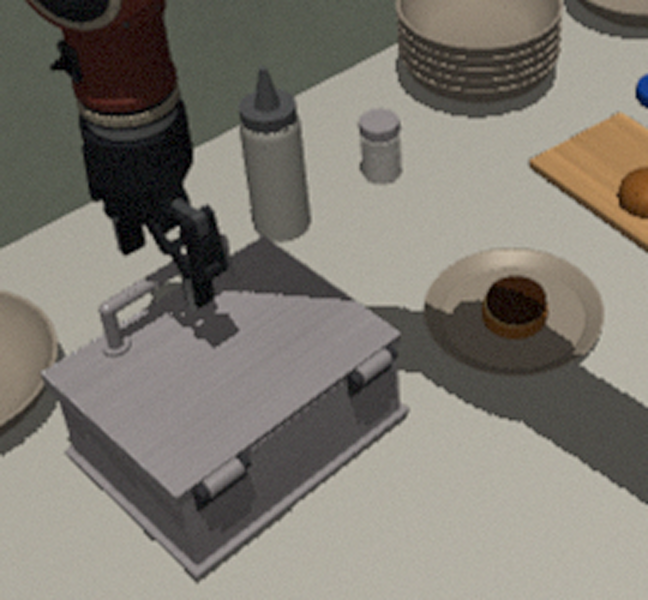

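Request:
step_arm(targets=[[0,0,0.1,0,0,0,0],[1,0,0.1,0,0,0,0],[1,0,0.1,0,0,0,0],[1,0,0.1,0,0,0,0],[1,0,0.1,0,0,0,0],[1,0,0.1,0,0,0,0],[1,0,0.1,0,0,0,0],[1,0,0.1,0,0,0,0]], force=30)

```text
time: 18.25
tool_pos: [0.6563, 0.2127, 0.1276]
eef_rot: [0.707, -0.707, -0.006, 0.005]
contact_force: [4.3, 0.6, -2.3]
opening: 0.0109
```

```bash
python3 - <<'E'
from h import *
s=robot.observe(); print(s["time"],s["tool_pos"],rot(s).as_matrix(),s["contact_force"],s["opening"])
a0=np.arctan2(50,158); r=np.hypot(50,158); 
R0=rot(s); xb=np.array([np.cos(.0175),np.sin(.0175),0])
J=down(.0175)
for th in list(np.arange(.1,1.456,.1))+[1.456]:
    d=(r*np.array([np.cos(a0+th)-np.cos(a0),np.sin(a0+th)-np.sin(a0)]))/10
    print(round(th,3),d.round(2))
E
```

```text
18.25 [0.6563 0.2127 0.1276] [[ 0.9999  0.0024 -0.0159]
 [ 0.0159  0.0006  0.9999]
 [ 0.0024 -1.      0.0005]] [ 4.2516  0.6225 -2.3198] 0.0109011278531499
0.1 [-0.58  1.55]
0.2 [-1.31  3.04]
0.3 [-2.18  4.45]
0.4 [-3.19  5.76]
0.5 [-4.33  6.96]
0.6 [-5.58  8.05]
0.7 [-6.94  9.  ]
0.8 [-8.38  9.82]
0.9 [-9.9  10.48]
1.0 [-11.47  11.  ]
1.1 [-13.09  11.35]
1.2 [-14.73  11.54]
1.3 [-16.39  11.56]
1.4 [-18.04  11.42]
1.456 [-18.96  11.27]
```

Request:
step_arm(targets=[[1,-0.11,-0.31,0,0,0,0],[1,-0.33,-0.94,0,0,0,0],[1,-0.58,-1.55,0,0,0,0],[1,-0.93,-2.3,0,0,0,0],[1,-1.31,-3.04,0,0,0,0],[1,-1.73,-3.75,0,0,0,0],[1,-2.18,-4.45,0,0,0,0],[1,-2.18,-4.45,0,0,0,0],[1,-2.18,-4.45,0,0,0,0]])

```text
time: 19.38
tool_pos: [0.6351, 0.2121, 0.1727]
eef_rot: [0.707, -0.707, -0.007, 0.004]
contact_force: [5.9, -0.8, 1.1]
opening: 0.011
```

```bash
python3 - <<'E'
from h import *
s=robot.observe(); print(s["time"],s["tool_pos"],rot(s).as_matrix(),s["contact_force"],s["wrist_torque"],s["opening"])
im=robot.read_camera("side"); cv2.imwrite("pics/s14.png",cv2.resize(im[150:400,100:370,::-1],None,fx=2.4,fy=2.4,interpolation=cv2.INTER_CUBIC))
im=robot.read_camera("wrist"); cv2.imwrite("pics/w14.png",im[:,:,::-1])
E
```

```text
19.375 [0.6351 0.2121 0.1727] [[ 0.9999  0.004  -0.0155]
 [ 0.0155  0.0005  0.9999]
 [ 0.004  -1.      0.0005]] [ 5.9323 -0.7521  1.1027] [ 0.0342 -1.2582  0.0764] 0.011023501698038946
```

View pics/s14.png

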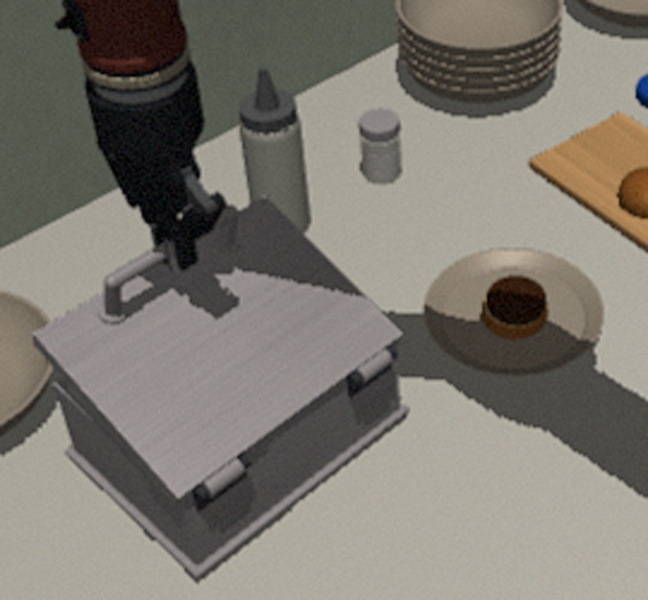

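View pics/w14.png

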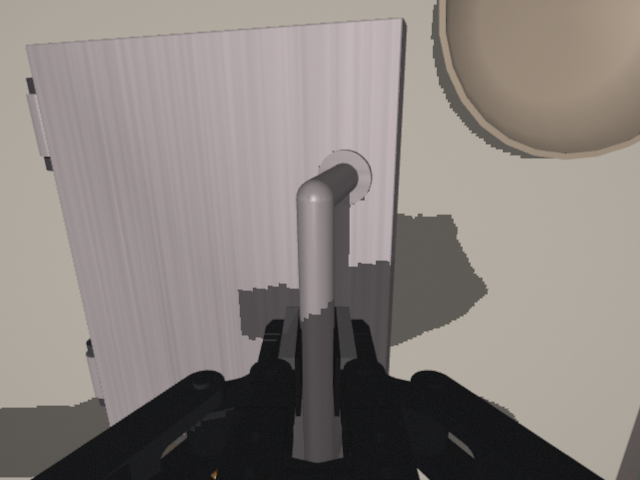

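Request:
step_arm(targets=[[1,-0.47,-0.66,0,0,0,0],[1,-0.96,-1.31,0,0,0,0],[1,-1.5,-1.92,0,0,0,0],[1,-2.05,-2.51,0,0,0,0],[1,-2.67,-3.07,0,0,0,0],[1,-3.3,-3.6,0,0,0,0],[1,-3.97,-4.09,0,0,0,0],[1,-4.66,-4.55,0,0,0,0],[1,-5.37,-4.98,0,0,0,0],[1,-6.1,-5.37,0,0,0,0],[1,-6.1,-5.37,0,0,0,0],[1,-6.1,-5.37,0,0,0,0]])

```text
time: 20.98
tool_pos: [0.5757, 0.2105, 0.2282]
eef_rot: [0.707, -0.707, -0.008, 0.002]
contact_force: [5.9, -1.8, 6.5]
opening: 0.0107
```

```bash
python3 - <<'E'
from h import *
s=robot.observe(); print(s["time"],s["tool_pos"],rot(s).as_matrix(),s["contact_force"],s["wrist_torque"],s["opening"],s["qpos"])
im=robot.read_camera("side"); cv2.imwrite("pics/s15.png",cv2.resize(im[150:400,100:370,::-1],None,fx=2.4,fy=2.4,interpolation=cv2.INTER_CUBIC))
im=robot.read_camera("wrist"); cv2.imwrite("pics/w15.png",im[:,:,::-1])
E
```

```text
20.975 [0.5757 0.2105 0.2282] [[ 0.9999  0.0082 -0.0144]
 [ 0.0144  0.0003  0.9999]
 [ 0.0082 -1.      0.0002]] [ 5.8588 -1.7907  6.5436] [-0.3095 -1.3692  0.0667] 0.010673089700783706 [-0.1934  0.5723 -0.3217  1.5429  0.2025  1.0515 -0.5525]
```

View pics/s15.png

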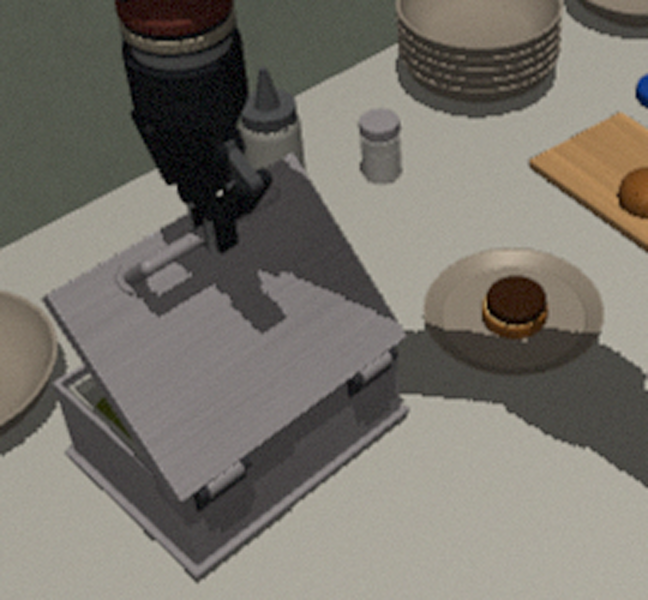

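View pics/w15.png

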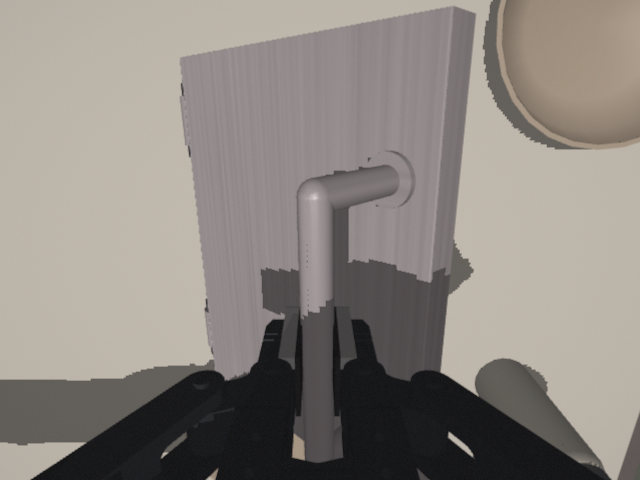

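Request:
step_arm(targets=[[1,-0.72,-0.39,0,0,0,0],[1,-1.47,-0.76,0,0,0,0],[1,-2.24,-1.08,0,0,0,0],[1,-3.04,-1.37,0,0,0,0],[1,-3.86,-1.56,0,0,0,0],[1,-4.68,-1.73,0,0,0,0],[1,-5.51,-1.84,0,0,0,0],[1,-6.34,-1.92,0,0,0,0],[1,-7.18,-1.94,0,0,0,0],[1,-8.01,-1.94,0,0,0,0],[1,-8.01,-1.94,0,0,0,0],[1,-8.01,-1.94,0,0,0,0]])

```text
time: 22.58
tool_pos: [0.4919, 0.2083, 0.2459]
eef_rot: [-0.706, 0.708, 0.005, -0.006]
contact_force: [1.2, -3.9, 7.5]
opening: 0.0109
```

```bash
python3 - <<'E'
from h import *
s=robot.observe(); print(s["time"],s["tool_pos"],rot(s).as_matrix(),s["contact_force"],s["wrist_torque"],s["opening"],s["qpos"])
im=robot.read_camera("side"); cv2.imwrite("pics/s16.png",cv2.resize(im[150:400,100:370,::-1],None,fx=2.4,fy=2.4,interpolation=cv2.INTER_CUBIC))
im=robot.read_camera("wrist"); cv2.imwrite("pics/w16.png",im[:,:,::-1])
im=robot.read_camera("top"); cv2.imwrite("pics/t16.png",cv2.resize(im[140:280,90:260,::-1],None,fx=4.5,fy=4.5,interpolation=cv2.INTER_CUBIC)[:600,:800])
E
```

```text
22.575 [0.4919 0.2083 0.2459] [[ 0.9999 -0.0007 -0.0151]
 [ 0.0151 -0.0032  0.9999]
 [-0.0008 -1.     -0.0032]] [ 1.2147 -3.9071  7.5259] [-0.7992 -0.3169  0.1483] 0.01094314983758709 [-0.2085  0.4389 -0.3446  1.7303  0.1738  1.0045 -0.6018]
```

View pics/s16.png

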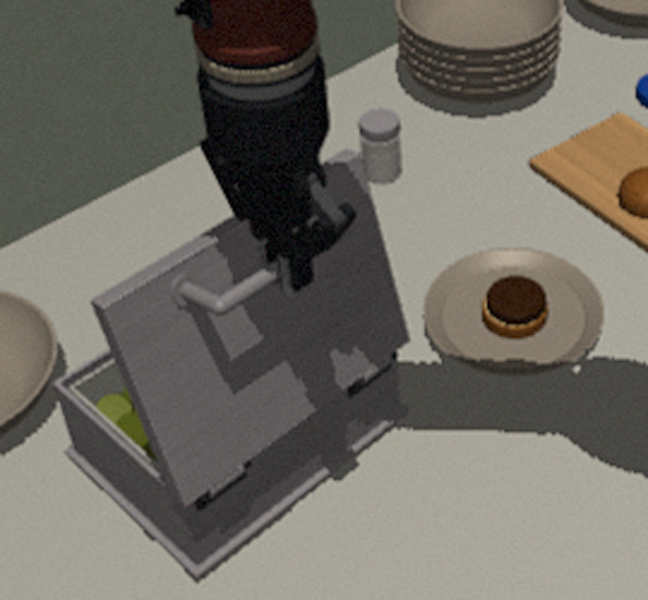

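View pics/w16.png

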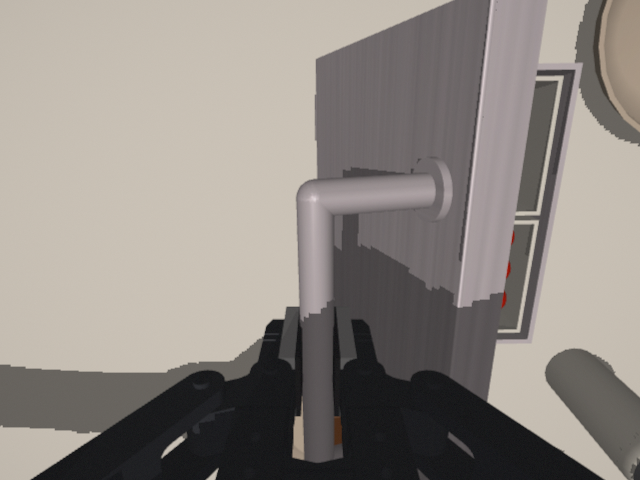

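View pics/t16.png

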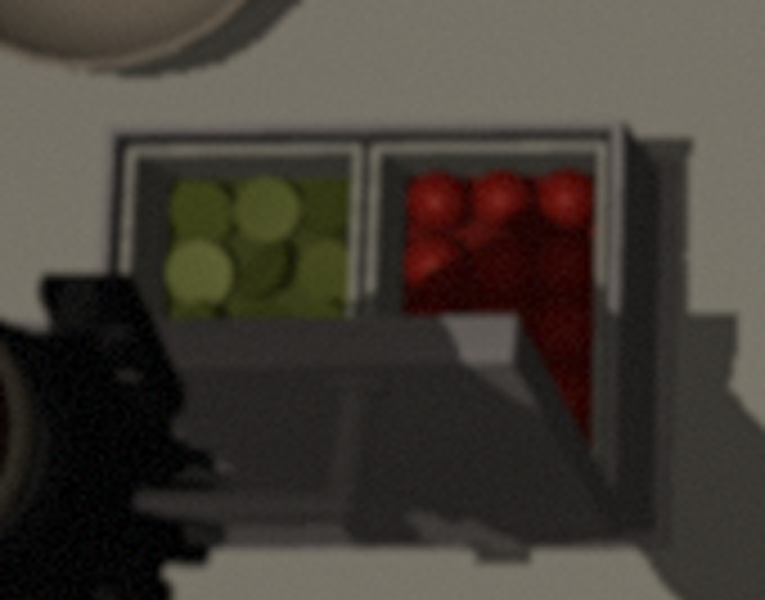

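Request:
step_arm(targets=[[1,-0.42,-0.05,0,0,0,0],[1,-0.83,-0.06,0,0,0,0],[1,-1.25,-0.07,0,0,0,0],[1,-1.66,-0.05,0,0,0,0],[1,-2.0,0.0,0,0,0,0],[1,-2.3,0.05,0,0,0,0],[1,-2.5,0.08,0,0,0,0],[1,-2.58,0.1,0,0,0,0],[1,-2.58,0.1,0,0,0,0],[1,-2.58,0.1,0,0,0,0],[1,-2.58,0.1,0,0,0,0],[1,-2.58,0.1,0,0,0,0]])

```text
time: 24.22
tool_pos: [0.4655, 0.2077, 0.2432]
eef_rot: [-0.706, 0.708, 0.004, -0.006]
contact_force: [1.3, -5.8, 3.3]
opening: 0.0104
```

```bash
python3 - <<'E'
from h import *
s=robot.observe(); print(s["time"],s["tool_pos"],rot(s).as_matrix(),s["dq"],s["contact_force"],s["wrist_torque"],s["opening"])
P=RT("wrist")
d=s["tool_pos"]-[.6563,.2127,.1276]; print(d, np.arctan2(.05+d[2],.158+d[0])-np.arctan2(50,158),np.hypot(.05+d[2],.158+d[0]))
im=robot.read_camera("side"); cv2.imwrite("pics/s17.png",cv2.resize(im[150:400,100:370,::-1],None,fx=2.4,fy=2.4,interpolation=cv2.INTER_CUBIC))
im=robot.read_camera("wrist"); cv2.imwrite("pics/w17.png",im[:,:,::-1])
# predicted panel far edge for angles, post outlines in wrist & side
h=np.array([.4975,.2125,.097]); ex=np.array([np.cos(.0175),np.sin(.0175),0]); ey=np.array([-ex[1],ex[0],0]); ez=np.array([0,0,1.])
for th in(1.40,1.456,1.51):
    u=np.cos(th)*ex+np.sin(th)*ez; n=-np.sin(th)*ex+np.cos(th)*ez
    f=lambda a,b,y: h+a*u+b*n+y*ey
    print(th,"bar end,post foot",proj("wrist",[f(.158,.05,.055),f(.158,.008,.055)],P).ravel().round(1),"side: corners near",((proj("side",[f(.178,.008,.11),f(.178,.008,-.11),f(.178,0.003,.11)])-[100,150])*2.4).round(1).ravel())
E
```

```text
24.225 [0.4655 0.2077 0.2432] [[ 0.9999 -0.003  -0.0152]
 [ 0.0152 -0.0038  0.9999]
 [-0.003  -1.     -0.0037]] [ 0.0017  0.0013 -0.0008  0.0003  0.0011 -0.0009  0.0014] [ 1.2515 -5.7662  3.3442] [-1.0906 -0.5118  0.0674] 0.010356460249134008
[-0.1908 -0.005   0.1156] 1.4598242959532133 0.16883740641875247
1.4 bar end,post foot [349.5 188.5 475.4 183.9] side: corners near [113.1 317.4 371.3 162.2 108.9 314.5]
1.456 bar end,post foot [319.7 187.6 449.  184.4] side: corners near [122.  324.2 380.5 167.1 117.5 320.9]
1.51 bar end,post foot [292.1 186.5 422.7 184.7] side: corners near [130.8 331.4 389.6 172.5 126.2 327.8]
```

View pics/s17.png

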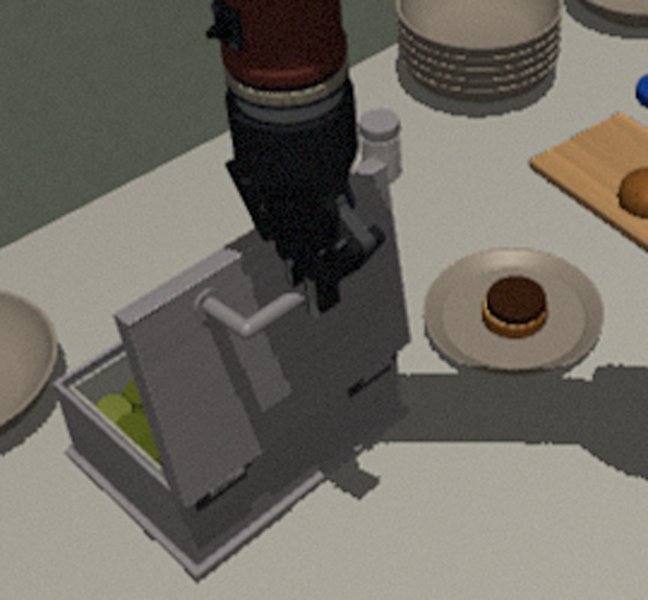

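View pics/w17.png

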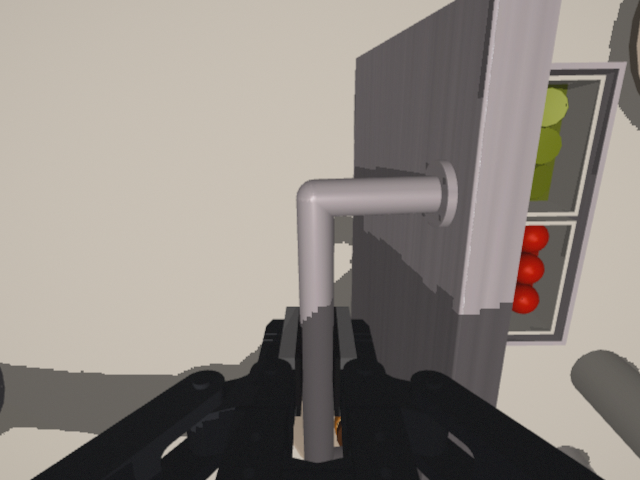

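Request:
step_arm(targets=[[1,0,-0.05,-0.08,0,0,0],[1,0.03,-0.1,-0.15,0,0,0],[1,0.03,-0.1,-0.15,0,0,0],[1,0.03,-0.1,-0.15,0,0,0],[1,0.03,-0.1,-0.15,0,0,0],[1,0.03,-0.1,-0.15,0,0,0]])

```text
time: 25.08
tool_pos: [0.4664, 0.2077, 0.2437]
eef_rot: [-0.707, 0.707, 0.005, -0.006]
contact_force: [4.3, -3.4, -14.9]
opening: 0.0109
```

```bash
python3 - <<'E'
from h import *
for i in range(4):
  s=robot.observe(); P=RT("wrist")
  d=s["tool_pos"]-[.6563,.2127,.1276]; print(s["time"],s["tool_pos"],abs(s["dq"]).max(),s["contact_force"],s["opening"],np.arctan2(.05+d[2],.158+d[0])-np.arctan2(50,158),np.hypot(.05+d[2],.158+d[0]))
  c=("side","wrist","top","top")[i]; im=robot.read_camera(c); cv2.imwrite(f"pics/z{i}{c}.png",im[:,:,::-1])
E
```

```text
25.075 [0.4664 0.2077 0.2437] 0.0023642149047764334 [  4.3478  -3.36   -14.8642] 0.010860563717505272 1.4540765021720667 0.16916175063077943
25.125 [0.4664 0.2077 0.2438] 0.0017183077450003104 [  3.2348  -2.5513 -15.5573] 0.01062328412915786 1.453850915690602 0.16919324172616246
25.175 [0.4664 0.2077 0.2437] 0.0017385631726285517 [  3.5004  -2.7765 -17.1936] 0.010636681812702092 1.4539097270602181 0.16917698181568105
25.225 [0.4664 0.2077 0.2437] 0.0016505338967493233 [  3.6406  -3.1039 -17.8139] 0.011020142773456825 1.4538497624091695 0.16917719406338494
```

View pics/z0side.png

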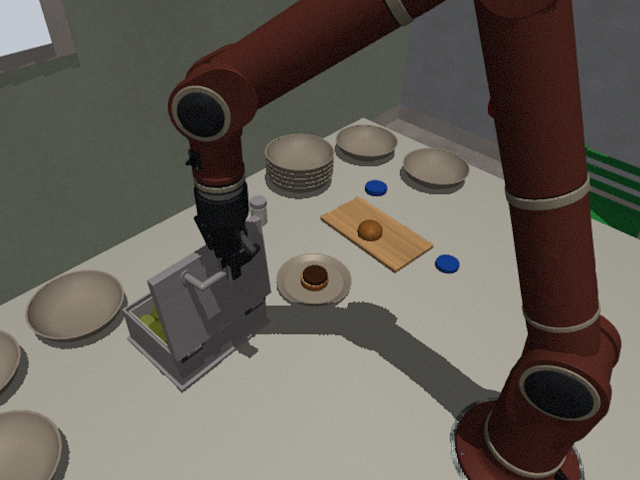

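View pics/z3top.png

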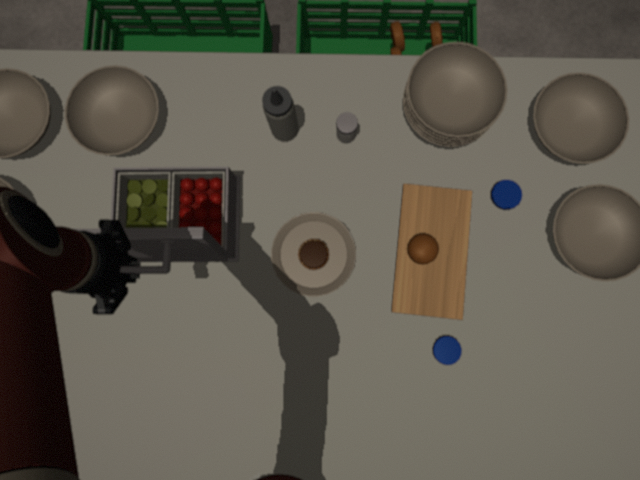

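Request:
step_arm(targets=[[1,0,0.05,-0.05,0,0,0],[1,0,0.05,-0.05,0,0,0],[1,0,0.05,-0.05,0,0,0],[1,0,0.05,-0.05,0,0,0],[1,0,0.05,-0.05,0,0,0],[1,0,0.05,-0.05,0,0,0],[1,0,0.05,-0.05,0,0,0],[1,0,0.05,-0.05,0,0,0]])

```text
time: 26.28
tool_pos: [0.4667, 0.2077, 0.2439]
eef_rot: [0.707, -0.707, -0.005, 0.006]
contact_force: [4.9, -0.2, -23.5]
opening: 0.0107
```

Request:
step_arm(targets=[[1,-0.03,0.1,0,0,0,0],[1,-0.03,0.1,0,0,0,0],[1,-0.03,0.1,0,0,0,0],[1,-0.03,0.1,0,0,0,0]])

```text
time: 26.78
tool_pos: [0.4667, 0.2077, 0.2438]
eef_rot: [0.707, -0.707, -0.006, 0.005]
contact_force: [4.0, -2.2, -17.1]
opening: 0.0109
```

Request:
step_arm(targets=[[1,0,0,0,0,0,0],[1,0,0,0,0,0,0],[1,0,0,0,0,0,0],[1,0,0,0,0,0,0]])

```text
time: 27.28
tool_pos: [0.4668, 0.2077, 0.2438]
eef_rot: [0.707, -0.707, -0.006, 0.005]
contact_force: [2.7, -1.5, -13.8]
opening: 0.0106
```

Request:
step_arm(targets=[[1,0,0,0,0,0,0],[1,0,0,0,0,0,0],[1,0,0,0,0,0,0],[1,0,0,0,0,0,0],[1,0,0,0,0,0,0],[1,0,0,0,0,0,0],[1,0,0,0,0,0,0],[1,0,0,0,0,0,0]])

```text
time: 28.28
tool_pos: [0.4667, 0.2077, 0.2437]
eef_rot: [0.707, -0.707, -0.006, 0.005]
contact_force: [2.1, -2.8, -9.3]
opening: 0.0106
```

Request:
step_arm(targets=[[1,0,0,0,0,0,0],[1,0,0,0,0,0,0],[1,0,0,0,0,0,0],[1,0,0,0,0,0,0],[1,0,0,0,0,0,0],[1,0,0,0,0,0,0],[1,0,0,0,0,0,0],[1,0,0,0,0,0,0],[1,0,0,0,0,0,0],[1,0,0,0,0,0,0],[1,0,0,0,0,0,0],[1,0,0,0,0,0,0]])

```text
time: 29.78
tool_pos: [0.4667, 0.2077, 0.2437]
eef_rot: [0.707, -0.707, -0.006, 0.006]
contact_force: [2.5, -4.1, -3.5]
opening: 0.0104
```

Request:
step_arm(targets=[[1,-0.03,-0.04,-0.03,0,0,0],[1,-0.03,-0.04,-0.03,0,0,0],[1,-0.03,-0.04,-0.03,0,0,0],[1,-0.03,-0.04,-0.03,0,0,0],[1,-0.03,-0.04,-0.03,0,0,0],[1,-0.03,-0.04,-0.03,0,0,0]])

```text
time: 30.52
tool_pos: [0.4662, 0.2077, 0.2436]
eef_rot: [0.707, -0.707, -0.006, 0.006]
contact_force: [2.1, -1.0, -9.8]
opening: 0.0107
```

```bash
python3 - <<'E'
from h import *
for i in range(3):
  s=robot.observe(); P=RT("wrist")
  d=s["tool_pos"]-[.6563,.2127,.1276]; print(s["time"],s["tool_pos"],abs(s["dq"]).max(),s["contact_force"],s["opening"],np.arctan2(.05+d[2],.158+d[0])-np.arctan2(50,158))
  c=("side","wrist","top")[i]; im=robot.read_camera(c); cv2.imwrite(f"pics/y{i}{c}.png",im[:,:,::-1])
E
```

```text
30.525 [0.4662 0.2077 0.2436] 0.0012514890004679622 [ 2.1276 -0.9557 -9.7837] 0.010708858029409036 1.4553684488699772
30.575 [0.4662 0.2077 0.2436] 0.002426167369017995 [ 2.5276 -0.9719 -9.4388] 0.011048678672331743 1.4554761421278593
30.625 [0.4662 0.2077 0.2436] 0.001377525997070915 [ 3.0245  0.3715 -9.6779] 0.011136859731135797 1.4553206014117968
```

View pics/y1wrist.png

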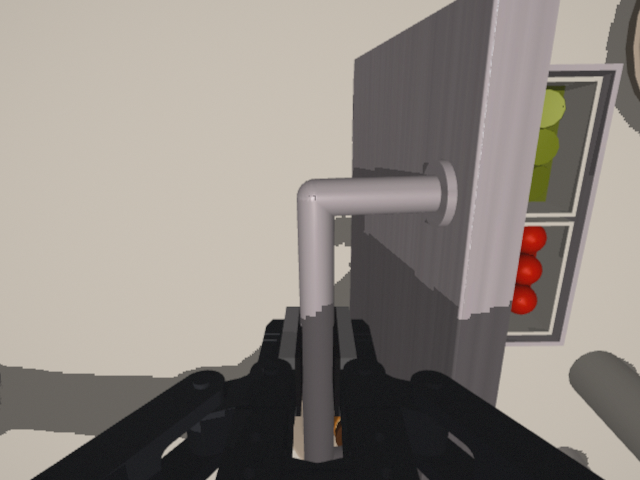

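```bash
python3 -c "
from workcell import robot
print(robot.sign_off()); print(robot.observe()['time'])"
```

```text
the job is handed in; nothing more can be done
None
the job is handed in; nothing more can be done
```

I built the slider on the plate and raised the garnish lid to its balance point. The arm was holding it still there when I handed the job in, about 31 s in.

- **Slider:** I set the bun base down first and the patty on top. I lowered each one until the wrist force showed contact, at about 3 N for the base and 5 N for the patty, and only then opened the gripper. In the top, side and wrist pictures both lie flat, centred on each other and on the plate to within about 2 mm.
- **Lid:** I gripped the handle bar with 30 N and swung the lid along its arc. The tool position puts it at 1.455 rad against the wanted 1.456. The side picture, and the bar's place in the wrist picture, agree to about 0.01 rad.
- **At hand-in:** The joint speeds were practically zero, and the tool was still pulling up on the bar with about 10 N, no longer growing. That pull is along the lid, so it does not tip it.
- **Disagreements:** On the swing, the tool ran 2–3 mm outside the 166 mm arc, which points to slight slip in the grip or to calibration error. While settling, the upward pull rose to about 24 N, so I made small corrections before finishing.
- **Left alone:** I did not touch the bun top, sauce bottle, salt shaker or the blue look-alikes. They look unmoved in the last pictures I checked.

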